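# Pack up a book under the toggle clamp

## Task

The book lying under the open toggle clamp has a freshly glued spine and must be held down while it dries, but the clamp only locks at one height. Choose from the three greyboard packing pieces on the bench the ones that together fill the gap, lay them flat on the book one on top of the other under the clamp's foot, and throw the lever fully over so that the clamp locks and its foot presses on the packing. Leave both books where they lie and the glue stick standing.

Things in the scene. Friction and masses are not known exactly. Their poses are not given: they have to be found in the camera images.
- clamp: Toggle clamp on a beech stand screwed to the bench, 0.24 m high while open. Origin: on the bench top, straight below where the foot comes down. +y points to the stand, to the robot's right (110 mm wide, from 85 to 245 mm along +y; its steel arm stands up while open, all of it over 75 mm from the vertical through the origin); z up.
- clamp_foot: Round rubber foot, 22 mm across, on the arm; origin: centre of its underside. With the lever home it hangs 38.5 mm over the bench, on a sprung spindle that gives 3.5 mm at 4 N/mm. So book and packing together must be 41 mm high (40 to 42): then it bears with about 10 N. At 38 mm or less it touches nothing; at 45 mm or more the spindle is solid and the lever will not go home.
- lever (a joint): Lever, turning about the clamp's x axis at lever_pivot. 0: open, standing 81 degrees above level. It swings away from the book (to the clamp's +y) and down, bringing the arm down; level and on dead centre at 1.417; stop at 1.472 (fully home, locked over centre). Stays where it is left (friction 0.1 N m); pushing it takes about 1 N at the grip, 2 to 3 N near the end with the right packing.
- lever_pivot (a point): Axis of the lever, fixed on the stand: 195 mm along the clamp's +y from its origin and 98 mm over the bench; axes as clamp.
- lever_grip (a point): Middle of the lever's black plastic sleeve, 20 mm across and 75 mm long, 98 mm from lever_pivot; the lever ends 39 mm beyond it. y points along the lever away from the pivot (up while open), x is the clamp's x. Can be pinched from above across the clamp's x (the sleeve turns in the grip as the lever swings), or pushed.
- pack_thin: Loose packing piece of grey board layers glued together, 90 x 50 mm and 5 mm thick, lying flat. Origin: centre of its underside; x along the 90 mm, z up.
- pack_mid: The same, 90 x 50 mm and 10 mm thick. Origin: centre of its underside; x along the 90 mm, z up.
- pack_thick: The same, 90 x 50 mm and 20 mm thick. Origin: centre of its underside; x along the 90 mm, z up.
- thick_book: Plain book, 140 x 202 mm, 26 mm thick, lying flat on the bench. Origin: centre of its underside, spine towards its +y. In some starts it lies under the clamp (its origin then about 50 mm from the clamp's), in others it waits at the far side of the stand, 0.38 m from the clamp's origin.
- thin_book: Plain book, 125 x 172 mm, 16 mm thick, lying flat on the bench. Origin: centre of its underside, spine towards its +y. It lies where the other book does not: under the clamp, or waiting at the far side of the stand.
- glue: Glue stick standing on end behind the book under the clamp, 26 mm across and 94 mm high. Origin: centre of its foot; z up.
Mind the look-alikes: they are no part of the job. What is shaped like the pack_thin but orange or purple is not meant.

How it is judged:
By the outcome, as a careful person would: the job done as asked, in the order asked, and still so for the second after the job is handed in, with the robot touching nothing.
It also fails if it takes over 72 s, if anything falls off the work surface, if the arm or the gripper's body presses on something with over 40 N, if the wrist force passes 120 N, or if a joint passes its speed limit or range.

## Robot

A 6-joint arm with a two-finger parallel gripper is mounted at the origin on the work surface; the furniture and walls round the work are solid. World frame = base frame: x ahead of the robot, y to its left, z up, the work surface at z = 0. Lengths are in m, angles in rad, forces in N, time in s.
With the tool pointing down it reaches from about 0.25 to 0.725 m from the base axis. Payload 4 kg.
Tool frame: the origin (TCP) lies midway between the tips of the shut fingers; the grasp point (between the pads) lies 19 mm behind it; z points along the fingers, y is the line along which they close (so a half turn about z gives the same grasp; the last joint's range is limited). The gripper opens to 85 mm and grips with 20 to 120 N. Pads are 22 mm wide; open, the fingers measure 114 mm over their backs; the gripper's body (76 mm by 85 mm) begins 54 mm behind the grasp point. The pads swing forward as they close: fully open they stand 13 mm farther back than shut.
Start: joints at [1.219, 0.241, 0.005, 1.335, 0, 1.571], TCP at [0.172, 0.469, 0.231] pointing down, gripper open.
Joint ranges: [-2.72, 2.72], [-1.05, 1.87], [-1.09, 1.28], [-1.99, 2.15], [-1.42, 1.44], [-3.14, 3.14]. Speed limits (rad/s): [2.79, 2.79, 3.14, 3.14, 3.14, 3.14].

## Interface

Orientations are given as a unit quaternion [x, y, z, w].
In Python, from workcell import monitor, vision, job gives the robot as it stands.
- The arm moves only by the tool move_arm, never from a script. Its argument "moves" is a list that holds one entry, the list of rows, each a list of 5 numbers: the shift along the world's x, y, z in m, then the turn about the world's z in degrees, then the opening in per cent of the stroke, from 0 (shut) to 100 (fully open). In form: [[[x, y, z, turn, gripper], ...]]. A call has 1 to 5 rows; each row is the pose to reach, as a shift and turn from the pose commanded when the call began; what a row does not reach only later rows make up. A row lasts 1/8 s, in which the tool goes at most 62.5 mm and 10.7 degrees, less where a joint would pass 70% of its speed; a pose out of reach is approached as far as the arm can. A call with a gripper value outside its range is refused whole. The fingers move at their own pace and stop on an object; the grip force is fixed at half the most. Time passes only in rows, so rows that repeat a pose let the fingers close. It gives the time, the measured TCP pose, the force, the opening and the grip force at its end, in the units of the state.
- monitor.get_obs(): the state, without advancing time (a new reading comes with each control period).
- vision.camera(name): name is "scene" or "top"; returns a dict with "color" (480x640x3 uint8, red, green, blue), "camera_matrix" (3x3 intrinsics, pixels), "k1" (the pictures are not rectified: a ray, as slopes to the right and down, at radius r is drawn at 1 + k1 r^2 times it, then the intrinsics apply), "eye" and "attitude" of the camera in the world. Camera axes: x right, y up, looking along -z (the intrinsics and any distortion apply to the point x, -y, -z); pixel columns grow to the right and rows downward; lengths in m; the calibration is good to about 2 mm. A picture is of the moment at which its call begins. There is no depth.
- job.job_done(): hands the job in; it is judged then, once.
The state is a dict: "clock": time; "joint_pos": joint angles; "joint_vel": joint speeds; "tau": joint torques, N m; "eef_pos": TCP position; "tool_rot": TCP orientation; "ft_force": force on the tool from outside, world axes, zero at the start; "ft_torque": the same for the moment, N m; "grip_width": finger opening in m; "grasp_force": force on a finger pad.
Only numpy, scipy, OpenCV 4.12 (cv2) and the standard library are available. Lean on these libraries where they do the work, as an engineer would, in place of code of your own. Each camera call takes 0.05 s, during which the arm holds its last target. There are 200 camera calls.

## Working session

There is one attempt and no reset: what is moved stays moved. The work goes in short steps, Python scripts to look and compute and a tool call to move; the robot and the scene stay as the last step left them, time stands still between calls to the robot, and variables do not carry over. Pictures are saved under pics/ and viewed, at most 10 in all, crops included, and the job is handed in when it is done.

Besides the shell and the picture viewer there is one more tool, called as name(argument=value, ...), one argument or row to a line, values as JSON. move_arm: Moves the arm, as the interface text tells. Its arguments: {"type":"object","properties":{"moves":{"type":"array","items":{"type":"array","items":{"type":"array","items":{"type":"number"}}}}},"required":["moves"]}

```bash
mkdir -p pics; cat > h.py <<'E'
import numpy as np,cv2
from scipy.spatial.transform import Rotation as R
from workcell import monitor,vision,job
def rot(a):
    a=np.array(a,float)
    return a if a.shape==(3,3) else R.from_quat(a).as_matrix()
def ray(c,uv):
    K=np.array(c["camera_matrix"],float);k1=c["k1"]
    d=(np.array(uv,float).reshape(-1,2)-K[:2,2])/[K[0,0],K[1,1]]
    s=d.copy()
    for _ in range(30): s=d/(1+k1*(s**2).sum(1,keepdims=True))
    return np.c_[s[:,0],-s[:,1],-np.ones(len(s))]@rot(c["attitude"]).T
def onz(c,uv,z):
    r=ray(c,uv);e=np.array(c["eye"]);return e+r*((z-e[2])/r[:,2])[:,None]
def proj(c,P):
    q=(np.array(P,float).reshape(-1,3)-c["eye"])@rot(c["attitude"])
    s=np.c_[q[:,0],-q[:,1]]/-q[:,2:];s=s*(1+c["k1"]*(s**2).sum(1,keepdims=True))
    K=np.array(c["camera_matrix"]);return s*[K[0,0],K[1,1]]+K[:2,2]
def snap(n,f):
    c=vision.camera(n);cv2.imwrite(f"pics/{f}.png",c["color"][:,:,::-1]);return c
E
python3 - <<'E'
from h import *
for n in("top","scene"):
    c=snap(n,n+"0");print(n,c["eye"],c["attitude"],c["camera_matrix"],c["k1"])
print(monitor.get_obs())
E
```

```text
top [ 0.29401541 -0.15854956  1.0583737 ] [ 0.07863557 -0.05951791 -0.69703382  0.71022386] [[436.43227762   0.         327.79514703]
 [  0.         436.43227762 239.56494319]
 [  0.           0.           1.        ]] -0.009722534678988254
scene [-0.14268941 -0.68332741  0.69038084] [ 0.43274414 -0.1893027  -0.35821762  0.80534287] [[460.07802617   0.         319.2238014 ]
 [  0.         460.07802617 241.66046301]
 [  0.           0.           1.        ]] -0.026461843789347572
{'clock': 0.1, 'joint_pos': array([1.21897528e+00, 2.41329759e-01, 3.84674332e-03, 1.33518343e+00,
       2.93443429e-05, 1.57078301e+00]), 'joint_vel': array([ 0.00086832, -0.00201879,  0.00614973, -0.0008891 , -0.00051915,
        0.00082883]), 'tau': array([-7.32575063e-04, -3.73137724e+01,  2.53010076e+01,  1.08758686e-02,
       -5.31945568e-05, -1.82676769e-05]), 'eef_pos': array([0.1721009 , 0.46884611, 0.23050124]), 'tool_rot': array([ 1.74998066e-01,  9.84568333e-01, -9.18062582e-04, -1.78092029e-04]), 'ft_force': array([-0.65442696,  0.0625034 ,  0.75880829]), 'ft_torque': array([-0.02429723,  0.00179567, -0.05281733]), 'grasp_force': 0.0, 'grip_width': 0.08563435715333569}
```

View pics/top0.png

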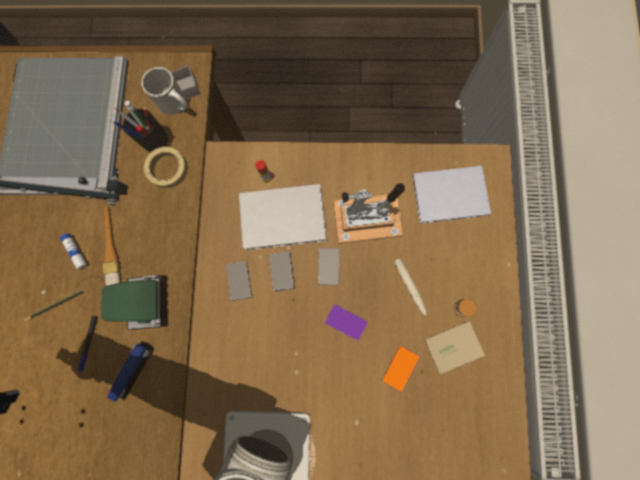

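View pics/scene0.png

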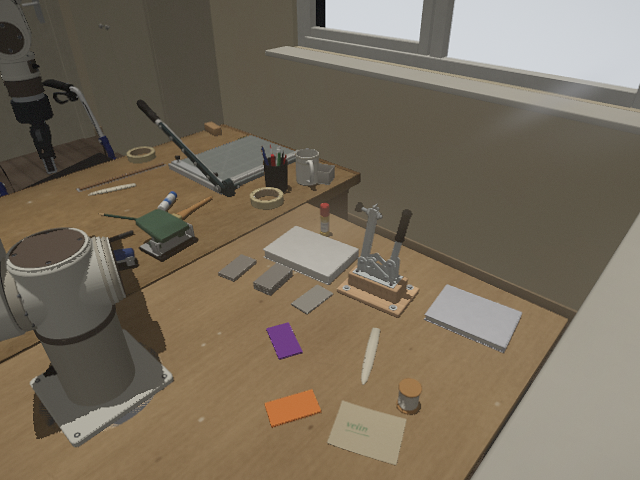

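The top view shows the book under the clamp at (282,216), the glue stick at (262,168), the clamp at (370,215) with its lever end at (397,190), the other book at (452,194), and grey pieces at (238,281), (282,271) and (328,267). Next I'll measure these.

```bash
python3 - <<'E'
from h import *
T=vision.camera("top");S=vision.camera("scene")
im=T["color"].astype(int);hsv=cv2.cvtColor(T["color"],cv2.COLOR_RGB2HSV)
def quad(c,u,v,w,tol=28,mode=None):
    col=np.median(c["color"][v-2:v+3,u-2:u+3].reshape(-1,3),0)
    m=(np.abs(c["color"].astype(int)-col).max(2)<tol).astype(np.uint8)
    k=np.zeros_like(m);k[v-w:v+w,u-w:u+w]=1;m=cv2.morphologyEx(m*k,cv2.MORPH_OPEN,np.ones((3,3)))
    n,l,st,_=cv2.connectedComponentsWithStats(m);q=max(cv2.findContours((l==l[v,u]).astype(np.uint8),0,2)[0],key=cv2.contourArea)
    r=cv2.minAreaRect(q);return col,cv2.boxPoints(r),q
def rep(name,c,u,v,w,z):
    col,b,q=quad(c,u,v,w);P=onz(c,q.reshape(-1,2)+0.0,z)
    r=cv2.minAreaRect((P[:,:2]*1000).astype(np.float32))
    print(name,col,"z",z,"c",np.round(r[0],0),"size",np.round(r[1],0),"ang",round(r[2],1))
for z in(.016,.026):
    rep("bookA",T,275,216,60,z);rep("bookB",T,452,194,60,z)
for n,u,v in(("L",238,281),("M",282,271),("R",328,267)):
    rep(n,T,u,v,30,.01)
for n,u,v in(("L",237,267),("M",275,274),("R",312,298)):
    for z in(.005,.01,.02): rep("scene"+n,S,u,v,30,z)
c=S["color"][190:345,200:440,::-1];cv2.imwrite("pics/crop1.png",cv2.resize(c,None,fx=3.3,fy=3.3,interpolation=cv2.INTER_CUBIC))
E
```

```text
bookA [207. 196. 181.] z 0.016 c [559. -12.] size [140. 201.] ang 7.5
bookB [193. 188. 188.] z 0.016 c [ 622. -431.] size [124. 171.] ang 7.5
bookA [207. 196. 181.] z 0.026 c [557. -14.] size [138. 199.] ang 7.5
bookB [193. 188. 188.] z 0.026 c [ 619. -428.] size [123. 169.] ang 7.5
L [142. 130. 116.] z 0.01 c [398.  87.] size [93. 52.] ang 11.6
M [144. 132. 120.] z 0.01 c [424. -16.] size [92. 52.] ang 9.7
R [161. 149. 132.] z 0.01 c [ 437. -130.] size [88. 49.] ang 1.0
sceneL [124. 117. 106.] z 0.005 c [401.  98.] size [255. 152.] ang 47.7
sceneL [124. 117. 106.] z 0.01 c [397.  92.] size [254. 151.] ang 47.7
sceneL [124. 117. 106.] z 0.02 c [389.  80.] size [250. 149.] ang 47.7
sceneM [125. 119. 109.] z 0.005 c [455.  12.] size [243. 146.] ang 49.8
sceneM [125. 119. 109.] z 0.01 c [451.   7.] size [241. 144.] ang 49.8
sceneM [125. 119. 109.] z 0.02 c [442.  -3.] size [237. 142.] ang 49.8
sceneR [137. 132. 121.] z 0.005 c [ 437. -131.] size [90. 51.] ang 0.5
sceneR [137. 132. 121.] z 0.01 c [ 433. -135.] size [89. 51.] ang 0.5
sceneR [137. 132. 121.] z 0.02 c [ 425. -143.] size [88. 50.] ang 0.5
```

View pics/crop1.png

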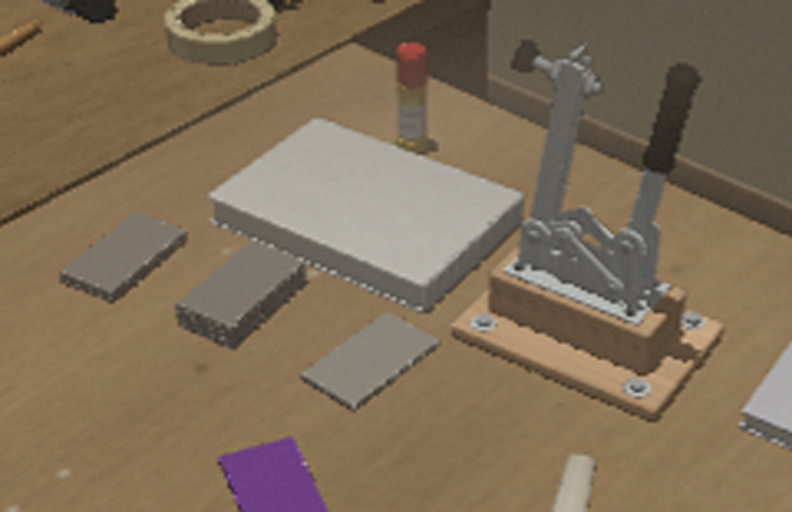

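Piece thickness is clear in the crop. The left piece is mid (about 10 mm), the middle one at crop (240,295) is thick, and the right one at (370,360) is thin. Book A measures 140x201, so it is the thick book (26 mm). The gap therefore takes mid + thin (26+15=41). Next is the clamp pose.

```bash
python3 - <<'E'
from h import *
T=vision.camera("top");S=vision.camera("scene")
h=cv2.cvtColor(T["color"],cv2.COLOR_RGB2HSV);print(h[234,345],h[236,370],h[250,370],T["color"][236,370],T["color"][250,370])
m=((h[...,1]>95)&(h[...,2]>185)).astype(np.uint8);k=np.zeros_like(m);k[190:250,325:410]=1;m=m*k
m=cv2.morphologyEx(m,cv2.MORPH_CLOSE,np.ones((25,25)))
q=max(cv2.findContours(m,0,2)[0],key=cv2.contourArea).reshape(-1,2)
for z in(.01,.02):
    r=cv2.minAreaRect((onz(T,q,z)[:,:2]*1000).astype(np.float32));print("base",z,np.round(r[0]),np.round(r[1]),r[2])
    print(np.round(cv2.boxPoints(r)))
# predicted points from clamp guess: yaw axis y=(sin a,-cos a)
a=np.radians(7.5);y=np.array([np.sin(a),-np.cos(a),0])
c=np.r_[np.array(r[0])/1000,0]
o=c-y*.165
print("origin",o, "book rel",(np.array([.557,-.014,0])-o)@y)
g=o+y*(.195+.098*np.cos(np.radians(81)));g[2]=.098+.098*np.sin(np.radians(81))
e=o+y*(.195+.137*np.cos(np.radians(81)));e[2]=.098+.137*np.sin(np.radians(81))
for n,C in(("top",T),("scene",S)): print(n,np.round(proj(C,[o,g,e]),0))
# dark sleeve masks
for n,C,b in(("top",T,(170,215,375,415)),("scene",S,(200,250,385,420))):
    G=C["color"].max(2);d=np.zeros(G.shape,np.uint8);d[b[0]:b[1],b[2]:b[3]]=(G[b[0]:b[1],b[2]:b[3]]<70)
    k,l,st,ce=cv2.connectedComponentsWithStats(d);i=1+st[1:,4].argmax();print(n,st[i],ce[i])
E
```

```text
[ 17  26 187] [ 15 132 219] [ 16 133 150] [219 161 106] [150 113  72]
base 0.01 [ 560. -225.] [107. 159.] 7.9064249992370605
[[ 496. -153.]
 [ 518. -311.]
 [ 624. -296.]
 [ 602. -138.]]
base 0.02 [ 557. -224.] [106. 158.] 7.906416893005371
[[ 494. -153.]
 [ 515. -309.]
 [ 620. -295.]
 [ 599. -139.]]
origin [ 0.53559025 -0.0604076   0.        ] book rel -0.043216043928892146
top [[301. 227.]
 [395. 194.]
 [400. 188.]]
scene [[318. 268.]
 [402. 226.]
 [407. 211.]]
top [388 184  16  18 147] [395.58503401 192.34693878]
scene [394 209  18  34 289] [402.70588235 225.96539792]
```

move_arm(
  moves=[
    [[0.05,-0.09,0.0,10,70],[0.11,-0.18,0.0,20,70],[0.17,-0.28,0.0,30,70],[0.226,-0.36,-0.05,31.8,70],[0.226,-0.382,-0.12,31.8,70]],
  ],
)

```text
clock: 0.92
eef_pos: [0.3243, 0.221, 0.1916]
tool_rot: [-0.102, 0.995, 0.001, 0.002]
ft_force: [1.9, 0.3, 0.4]
grip_width: 0.0597
grasp_force: 0.0
```

move_arm(
  moves=[
    [[0,0,0,0,70],[0,0,0,0,70]],
  ],
)

```text
clock: 1.18
eef_pos: [0.3226, 0.2219, 0.191]
tool_rot: [-0.101, 0.995, 0.0, 0.0]
ft_force: [0.4, 0.0, 0.6]
grip_width: 0.0596
grasp_force: 0.0
```

move_arm(
  moves=[
    [[0.03,-0.05,-0.03,0,70],[0.06,-0.1,-0.07,0,70],[0.0755,-0.135,-0.12,0,70],[0.0755,-0.135,-0.165,0,70],[0.0755,-0.135,-0.165,0,70]],
  ],
)

```text
clock: 1.8
eef_pos: [0.3948, 0.0871, 0.0233]
tool_rot: [-0.102, 0.995, -0.0, -0.004]
ft_force: [-1.0, -0.0, 0.9]
grip_width: 0.0597
grasp_force: 0.0
```

```bash
python3 - <<'E'
from h import *
S=vision.camera("scene");c=S["color"][200:320,180:340,::-1];cv2.imwrite("pics/g1.png",cv2.resize(c,None,fx=4.5,fy=4.5,interpolation=cv2.INTER_CUBIC))
E
```

```text
(no output)
```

View pics/g1.png

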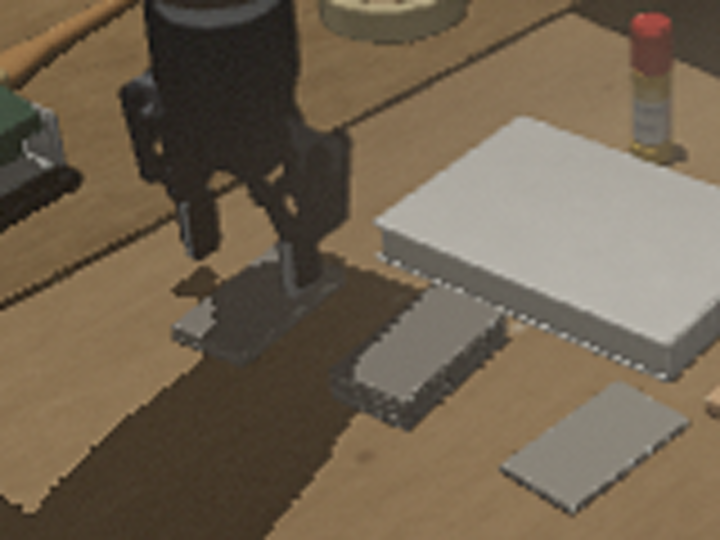

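The fingers straddle the mid piece: left tip at crop (205,250), right tip at (300,285). Lowering.

move_arm(
  moves=[
    [[0.003,0,-0.01,0,70],[0.003,0,-0.018,0,70],[0.003,0,-0.022,0,70],[0.003,0,-0.022,0,70]],
  ],
)

```text
clock: 2.35
eef_pos: [0.4007, 0.087, 0.0038]
tool_rot: [-0.102, 0.995, 0.0, 0.0]
ft_force: [0.8, 0.1, 0.1]
grip_width: 0.06
grasp_force: 0.0
```

move_arm(
  moves=[
    [[0,0,0,0,0],[0,0,0,0,0],[0,0,0,0,0],[0,0,0,0,0]],
  ],
)

```text
clock: 2.85
eef_pos: [0.401, 0.0869, 0.0046]
tool_rot: [-0.101, 0.995, 0.0, 0.0]
ft_force: [-2.4, 0.3, 5.8]
grip_width: 0.0472
grasp_force: 60.3
```

move_arm(
  moves=[
    [[0,0,0.03,0,0],[0,0,0.07,0,0],[0,0,0.1,0,0],[0,0,0.1,0,0]],
  ],
)

```text
clock: 3.35
eef_pos: [0.403, 0.0873, 0.1062]
tool_rot: [-0.101, 0.995, 0.0, 0.003]
ft_force: [0.1, -0.2, -0.8]
grip_width: 0.0471
grasp_force: 61.5
```

```bash
python3 - <<'E'
from h import *
S=vision.camera("scene");c=S["color"][160:320,150:340,::-1];cv2.imwrite("pics/g2.png",cv2.resize(c,None,fx=3.7,fy=3.7,interpolation=cv2.INTER_CUBIC))
E
```

```text
(no output)
```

View pics/g2.png

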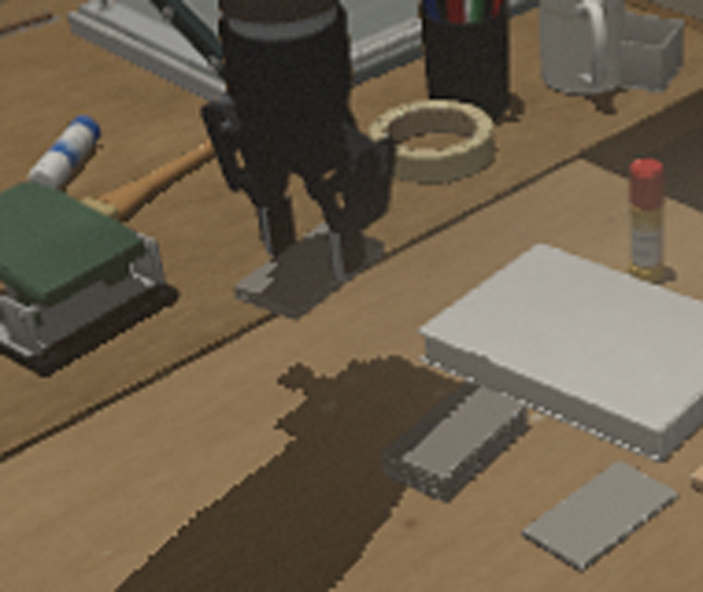

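The mid piece is held flat between the tips at (300,270). Next I'll carry it over the book.

move_arm(
  moves=[
    [[0.035,-0.037,0.0,-2,0],[0.07,-0.075,0,-4,0],[0.105,-0.112,0,-4,0],[0.136,-0.148,-0.01,-4,0],[0.136,-0.148,-0.05,-4,0]],
  ],
)

```text
clock: 4.03
eef_pos: [0.541, -0.0641, 0.0537]
tool_rot: [-0.065, 0.998, -0.001, 0.003]
ft_force: [-0.3, 0.5, -1.5]
grip_width: 0.0467
grasp_force: 61.6
```

move_arm(
  moves=[
    [[0,0,0,0,0],[0,0,-0.01,0,0],[0,0,-0.018,0,0],[0,0,-0.018,0,0]],
  ],
)

```text
clock: 4.53
eef_pos: [0.5366, -0.0607, 0.0358]
tool_rot: [-0.067, 0.998, 0.0, -0.0]
ft_force: [0.1, -0.1, -0.7]
grip_width: 0.0469
grasp_force: 61.8
```

move_arm(
  moves=[
    [[0.001,0,-0.002,0,0],[0.001,0,-0.004,0,0],[0.001,0,-0.005,0,0],[0.001,0,-0.005,0,0]],
  ],
)

```text
clock: 5.03
eef_pos: [0.5379, -0.0612, 0.0307]
tool_rot: [-0.067, 0.998, -0.0, 0.0]
ft_force: [0.2, -1.1, -0.7]
grip_width: 0.0468
grasp_force: 61.8
```

move_arm(
  moves=[
    [[0,0,-0.001,0,0],[0,0,-0.001,0,70],[0,0,-0.001,0,70],[0,0,-0.001,0,70],[0,0,0.01,0,70]],
  ],
)

```text
clock: 5.65
eef_pos: [0.5369, -0.061, 0.0401]
tool_rot: [-0.067, 0.998, 0.0, -0.001]
ft_force: [-0.2, 0.1, -0.9]
grip_width: 0.0597
grasp_force: 0.0
```

move_arm(
  moves=[
    [[0,0,0.04,0,70],[0,0,0.08,0,70],[-0.04,-0.02,0.08,-3,70],[-0.08,-0.05,0.08,-6.6,70],[-0.1,-0.07,0.06,-6.6,70]],
  ],
)

```text
clock: 6.28
eef_pos: [0.4376, -0.1323, 0.1027]
tool_rot: [-0.009, 1.0, -0.001, 0.002]
ft_force: [-0.5, 0.6, -0.3]
grip_width: 0.0595
grasp_force: 0.0
```

```bash
python3 - <<'E'
from h import *
c=vision.camera("scene")["color"][160:330,230:430,::-1];cv2.imwrite("pics/p1.png",cv2.resize(c,None,fx=3.5,fy=3.5,interpolation=cv2.INTER_CUBIC))
print(monitor.get_obs()["eef_pos"])
E
```

```text
[ 0.4330482  -0.13315256  0.09929323]
```

View pics/p1.png

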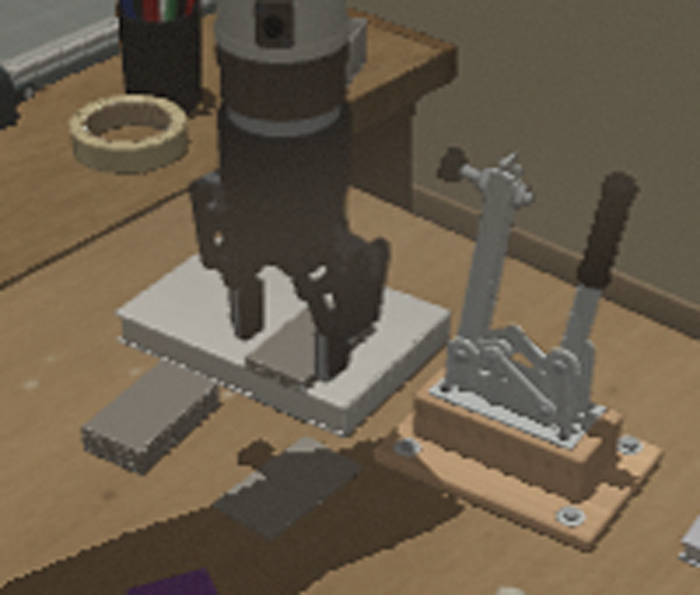

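The mid piece lies on the book at (285,345), and the thin piece is below the gripper at (290,490). Going down for it.

move_arm(
  moves=[
    [[0.004,0.001,-0.04,0,70],[0.004,0.001,-0.07,0,70],[0.004,0.001,-0.085,0,70],[0.004,0.001,-0.092,0,70],[0.004,0.001,-0.092,0,70]],
  ],
)

```text
clock: 6.95
eef_pos: [0.4421, -0.1301, 0.0089]
tool_rot: [-0.009, 1.0, 0.0, 0.0]
ft_force: [-0.4, 0.1, -0.3]
grip_width: 0.0598
grasp_force: 0.0
```

move_arm(
  moves=[
    [[-0.002,0,-0.003,0,70],[-0.002,0,-0.006,0,70],[-0.002,0,-0.006,0,70]],
  ],
)

```text
clock: 7.32
eef_pos: [0.4398, -0.1302, 0.0028]
tool_rot: [-0.009, 1.0, -0.0, 0.0]
ft_force: [0.6, -0.4, -0.8]
grip_width: 0.06
grasp_force: 0.0
```

move_arm(
  moves=[
    [[0,0,0,0,0],[0,0,0,0,0],[0,0,0,0,0],[0,0,0,0,0]],
  ],
)

```text
clock: 7.82
eef_pos: [0.4427, -0.1306, 0.005]
tool_rot: [-0.009, 1.0, -0.001, 0.003]
ft_force: [0.5, -0.3, 13.4]
grip_width: -0.0
grasp_force: 6.3
```

move_arm(
  moves=[
    [[0,0,0.03,0,0],[0,0,0.06,0,0],[0,0,0.1,0,0],[0,0,0.1,0,0]],
  ],
)

```text
clock: 8.32
eef_pos: [0.4426, -0.1309, 0.1059]
tool_rot: [-0.009, 1.0, -0.001, 0.004]
ft_force: [-0.4, 0.4, -0.1]
grip_width: -0.0003
grasp_force: 0.0
```

The fingers closed over the top of the thin piece, so the tips were too high. I'll check whether it moved.

move_arm(
  moves=[
    [[-0.05,0.05,0.02,0,30],[-0.1,0.09,0.04,0,70],[-0.1,0.11,0.05,0,70],[-0.1,0.11,0.05,0,70]],
  ],
)

```text
clock: 8.82
eef_pos: [0.3392, -0.019, 0.1529]
tool_rot: [-0.011, 1.0, -0.0, 0.001]
ft_force: [0.2, -0.2, 0.2]
grip_width: 0.0599
grasp_force: 0.0
```

```bash
python3 - <<'E'
from h import *
for n,(u,v) in(("top",(328,267)),("scene",(316,302))):
    C=snap(n,n+"3");I=C["color"].astype(int)
    h=cv2.cvtColor(C["color"],cv2.COLOR_RGB2HSV);m=(h[...,1]<75).astype(np.uint8)
    k=np.zeros_like(m);k[v-32:v+32,u-32:u+32]=1
    m=cv2.morphologyEx(m*k,cv2.MORPH_OPEN,np.ones((3,3)));_,l,st,ce=cv2.connectedComponentsWithStats(m)
    q=max(cv2.findContours((l==l[v,u]).astype(np.uint8),0,2)[0],key=cv2.contourArea).reshape(-1,2)
    r=cv2.minAreaRect((onz(C,q,.004)[:,:2]*1000).astype(np.float32));print(n,l[v,u],r)
print(monitor.get_obs()["eef_pos"])
E
```

```text
top 3 ((437.54229736328125, -129.6188507080078), (88.34963989257812, 48.53410339355469), 0.9560494422912598)
scene 3 ((435.9279479980469, -131.13357543945312), (93.86405181884766, 52.823760986328125), 0.7910506725311279)
[ 0.33999207 -0.02018602  0.15231978]
```

View pics/top3.png

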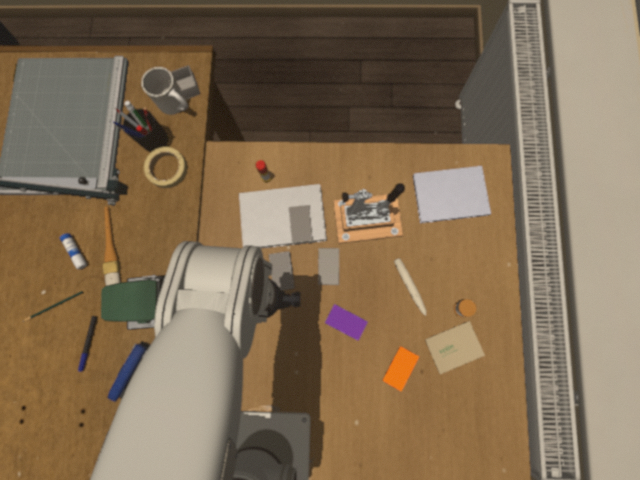

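The thin piece has not moved (328,267), and the mid piece lies on the book at (300,224). Going back down, lower this time.

move_arm(
  moves=[
    [[0.05,-0.05,-0.02,0,66],[0.097,-0.1,-0.06,0,66],[0.097,-0.11,-0.11,0,66],[0.097,-0.11,-0.147,0,66],[0.097,-0.11,-0.147,0,66]],
  ],
)

```text
clock: 9.55
eef_pos: [0.4327, -0.1303, 0.0014]
tool_rot: [-0.008, 1.0, 0.001, -0.005]
ft_force: [-1.0, 0.3, 0.8]
grip_width: 0.0565
grasp_force: 0.0
```

move_arm(
  moves=[
    [[0,0,-0.004,0,66],[0,0,-0.006,0,66],[0,0,-0.006,0,66]],
  ],
)

```text
clock: 9.93
eef_pos: [0.4379, -0.1302, 0.0011]
tool_rot: [-0.009, 1.0, -0.0, 0.001]
ft_force: [-0.1, 0.8, 0.4]
grip_width: 0.0562
grasp_force: 0.0
```

move_arm(
  moves=[
    [[0,0,-0.002,0,66],[0,0,-0.004,0,66],[0,0,-0.004,0,66],[0,0,-0.004,0,66]],
  ],
)

```text
clock: 10.42
eef_pos: [0.437, -0.1301, -0.0042]
tool_rot: [-0.009, 1.0, 0.0, 0.0]
ft_force: [0.2, 1.1, 0.4]
grip_width: 0.0566
grasp_force: 0.6
```

move_arm(
  moves=[
    [[0,0,0,0,0],[0,0,0,0,0],[0,0,0,0,0],[0,0,0,0,0]],
  ],
)

```text
clock: 10.92
eef_pos: [0.4378, -0.1303, -0.0025]
tool_rot: [-0.009, 1.0, -0.0, 0.001]
ft_force: [-3.7, 1.5, 14.6]
grip_width: 0.0476
grasp_force: 64.3
```

move_arm(
  moves=[
    [[0,0,0.03,0,0],[0,0,0.08,0,0],[0.03,0.02,0.1,3,0],[0.07,0.05,0.1,6.7,0],[0.1,0.069,0.09,6.7,0]],
  ],
)

```text
clock: 11.55
eef_pos: [0.5393, -0.0602, 0.0869]
tool_rot: [-0.068, 0.998, -0.0, 0.002]
ft_force: [-0.3, -0.9, -1.1]
grip_width: 0.0478
grasp_force: 62.2
```

move_arm(
  moves=[
    [[0,0,0,0,0],[0,0,-0.02,0,0],[0,0,-0.03,0,0],[0,0,-0.03,0,0]],
  ],
)

```text
clock: 12.05
eef_pos: [0.5353, -0.0615, 0.0548]
tool_rot: [-0.067, 0.998, 0.0, -0.001]
ft_force: [0.1, 0.4, -0.1]
grip_width: 0.0475
grasp_force: 62.2
```

```bash
python3 - <<'E'
from h import *
c=vision.camera("scene")["color"][160:330,230:430,::-1];cv2.imwrite("pics/p2.png",cv2.resize(c,None,fx=3.5,fy=3.5,interpolation=cv2.INTER_CUBIC))
print(monitor.get_obs()["eef_pos"])
E
```

```text
[ 0.53606891 -0.06150486  0.05557116]
```

View pics/p2.png

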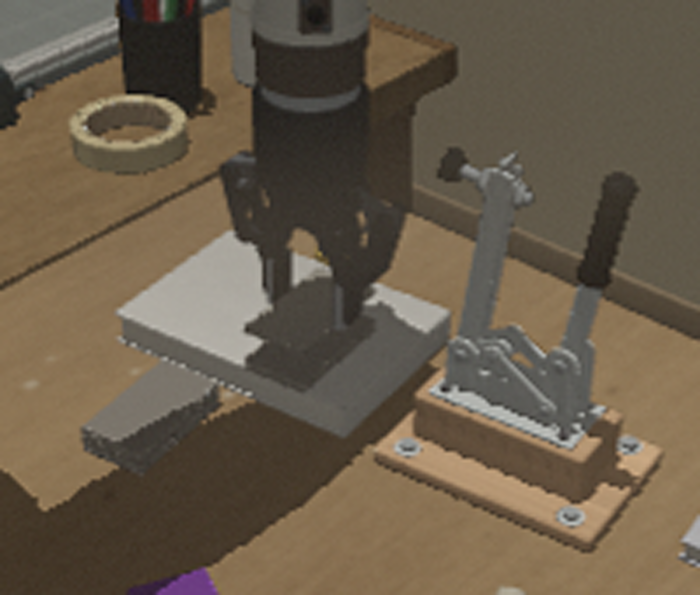

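The thin piece is held flat at (310,310), squarely above the mid piece at (295,365). Lowering.

move_arm(
  moves=[
    [[0,0,-0.008,0,0],[0,0,-0.015,0,0],[0,0,-0.019,0,0],[0,0,-0.021,0,0],[0,0,-0.021,0,0]],
  ],
)

```text
clock: 12.72
eef_pos: [0.5368, -0.0611, 0.0345]
tool_rot: [-0.068, 0.998, 0.0, -0.0]
ft_force: [0.2, 0.2, -0.3]
grip_width: 0.0472
grasp_force: 62.2
```

move_arm(
  moves=[
    [[0,0,-0.001,0,0],[0,0,-0.001,0,66],[0,0,-0.001,0,66],[0,0,-0.001,0,66],[0,0,0.01,0,66]],
  ],
)

```text
clock: 13.35
eef_pos: [0.5359, -0.061, 0.0443]
tool_rot: [-0.068, 0.998, 0.0, -0.001]
ft_force: [-0.1, 0.7, 0.8]
grip_width: 0.0565
grasp_force: 0.0
```

move_arm(
  moves=[
    [[0,0,0.05,0,66],[0,0,0.11,0,66],[-0.04,0.02,0.17,-10,66],[-0.06,0.02,0.22,-20,66],[-0.06,0.0,0.26,-30,66]],
  ],
)

```text
clock: 13.98
eef_pos: [0.4756, -0.0602, 0.3088]
tool_rot: [0.195, 0.981, 0.0, 0.002]
ft_force: [0.5, -0.4, -0.0]
grip_width: 0.0565
grasp_force: 0.0
```

move_arm(
  moves=[
    [[0.01,-0.04,0,-10,60],[0.03,-0.08,0,-20,60],[0.05,-0.13,0,-30,60],[0.07,-0.17,0,-40,60],[0.09,-0.209,0,-50,60]],
  ],
)

```text
clock: 14.6
eef_pos: [0.5671, -0.2716, 0.3057]
tool_rot: [0.592, 0.806, 0.0, 0.001]
ft_force: [-0.2, 0.4, -0.1]
grip_width: 0.0512
grasp_force: 0.0
```

move_arm(
  moves=[
    [[0,0,0,-10,60],[0,0,-0.04,-10,60],[0,0,-0.06,-10,60],[0,0,-0.06,-10,60]],
  ],
)

```text
clock: 15.1
eef_pos: [0.5656, -0.2697, 0.2434]
tool_rot: [0.658, 0.753, -0.001, -0.002]
ft_force: [0.2, -0.0, -0.1]
grip_width: 0.0509
grasp_force: 0.0
```

```bash
python3 - <<'E'
from h import *
T=vision.camera("top")["color"][170:260,230:350,::-1];c=vision.camera("scene")["color"][140:320,300:480,::-1]
a=cv2.resize(T,(400,300),interpolation=cv2.INTER_CUBIC);b=cv2.resize(c,(400,400),interpolation=cv2.INTER_CUBIC)
cv2.imwrite("pics/p3.png",np.hstack([cv2.copyMakeBorder(a,0,100,0,0,0),b]))
o=monitor.get_obs();print(o["eef_pos"],o["tool_rot"],o["joint_pos"])
E
```

```text
[ 0.56705411 -0.27022663  0.24604262] [6.57746416e-01 7.53239116e-01 1.84901479e-04 6.72117001e-04] [-4.44704777e-01  5.00582689e-01  4.22560198e-01  1.49137968e+00
 -6.49172848e-06  9.90941607e-01]
```

View pics/p3.png

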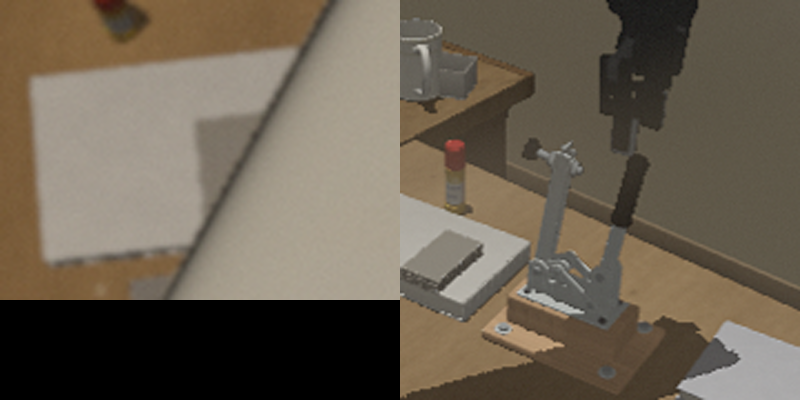

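The packing stack is flat on the book at (445,260), and the fingers are just above the lever sleeve at (635,160). Lowering to grip.

move_arm(
  moves=[
    [[0,0,-0.03,0,60],[0,0,-0.055,0,60],[0,0,-0.065,0,60],[0,0,-0.065,0,60]],
  ],
)

```text
clock: 15.7
eef_pos: [0.5671, -0.2702, 0.1804]
tool_rot: [0.658, 0.753, 0.0, 0.0]
ft_force: [-0.2, 0.1, -0.0]
grip_width: 0.051
grasp_force: 0.0
```

move_arm(
  moves=[
    [[0,0,0,0,0],[0,0,0,0,0],[0,0,0,0,0],[0,0,0,0,0]],
  ],
)

```text
clock: 16.2
eef_pos: [0.5639, -0.2714, 0.1817]
tool_rot: [0.658, 0.753, -0.002, -0.001]
ft_force: [-9.7, -1.6, 7.5]
grip_width: 0.0175
grasp_force: 58.5
```

```bash
python3 - <<'E'
from h import *
p=monitor.get_obs()["eef_pos"];a=np.radians(7.7);y=np.array([np.sin(a),-np.cos(a),0])
o=np.array([.5385,-.061,0]);d=(p+[0,0,.019]-o);h=d@y-.195;v=d[2]-.098;r=np.hypot(h,v);t0=np.arctan2(v,h);print(p,"r",r,"elev",np.degrees(t0),"lat",d@[np.cos(a),np.sin(a),0])
N=15;q=np.array([0,0,0])
Q=[]
for i in range(0,N+1):
    t=np.radians(81)+(np.radians(-4)-np.radians(81))*i/N
    Q.append(r*(np.cos(t)-np.cos(np.radians(81)))*y+[0,0,r*(np.sin(t)-np.sin(np.radians(81)))])
Q=np.array(Q)
for b in range(0,N,5): print(np.round(Q[b+1:b+6]-Q[b],3).tolist())
E
```

```text
[ 0.56388573 -0.2713851   0.18173153] r 0.10411061653480254 elev 80.66388308450249 lat -0.0030318621180925945
[[0.001, -0.01, -0.002], [0.003, -0.02, -0.005], [0.004, -0.029, -0.009], [0.005, -0.038, -0.014], [0.006, -0.046, -0.02]]
[[0.001, -0.008, -0.007], [0.002, -0.015, -0.014], [0.003, -0.021, -0.022], [0.004, -0.027, -0.031], [0.004, -0.031, -0.04]]
[[0.001, -0.004, -0.01], [0.001, -0.007, -0.019], [0.001, -0.008, -0.03], [0.001, -0.009, -0.04], [0.001, -0.009, -0.05]]
```

move_arm(
  moves=[
    [[-0.003,0,0.001,0,0],[-0.002,-0.01,-0.001,0,0],[0,-0.02,-0.004,0,0],[0.001,-0.029,-0.008,0,0],[0.002,-0.038,-0.013,0,0]],
  ],
)

```text
clock: 16.82
eef_pos: [0.5688, -0.3082, 0.1683]
tool_rot: [0.658, 0.753, 0.001, 0.0]
ft_force: [-5.0, 3.0, 4.4]
grip_width: 0.0175
grasp_force: 59.8
```

move_arm(
  moves=[
    [[0,-0.008,-0.006,0,0],[0.001,-0.016,-0.013,0,0],[0.002,-0.023,-0.02,0,0],[0.003,-0.029,-0.028,0,0],[0.004,-0.035,-0.037,0,0]],
  ],
)

```text
clock: 17.45
eef_pos: [0.5734, -0.3438, 0.1304]
tool_rot: [0.658, 0.753, 0.0, 0.001]
ft_force: [-2.4, 2.0, 2.1]
grip_width: 0.0172
grasp_force: 60.0
```

move_arm(
  moves=[
    [[0,-0.004,-0.009,0,0],[0.001,-0.008,-0.019,0,0],[0.001,-0.011,-0.028,0,0],[0.001,-0.012,-0.039,0,0],[0.001,-0.012,-0.039,0,0]],
  ],
)

```text
clock: 18.08
eef_pos: [0.5748, -0.3549, 0.0893]
tool_rot: [0.658, 0.753, 0.001, 0.0]
ft_force: [5.1, 0.4, 0.9]
grip_width: 0.0174
grasp_force: 58.4
```

move_arm(
  moves=[
    [[0,-0.001,-0.006,0,0],[0,-0.001,-0.012,0,0],[0,-0.001,-0.017,0,0],[0,-0.001,-0.02,0,0],[0,-0.001,-0.02,0,0]],
  ],
)

```text
clock: 18.7
eef_pos: [0.5748, -0.3554, 0.0704]
tool_rot: [0.657, 0.754, 0.001, 0.0]
ft_force: [4.9, 2.5, 2.7]
grip_width: 0.0173
grasp_force: 58.6
```

move_arm(
  moves=[
    [[0,0,-0.002,0,0],[0,0,-0.004,0,0],[0,0,-0.005,0,0],[0,0,-0.005,0,0]],
  ],
)

```text
clock: 19.2
eef_pos: [0.5748, -0.355, 0.0656]
tool_rot: [0.657, 0.754, 0.001, 0.0]
ft_force: [5.3, 3.6, 3.9]
grip_width: 0.0177
grasp_force: 58.8
```

```bash
python3 - <<'E'
from h import *
C=vision.camera("scene");c=C["color"][185:325,290:460,::-1]
cv2.imwrite("pics/p4.png",cv2.resize(c,(720,593),interpolation=cv2.INTER_CUBIC))
a=np.radians(7.7);y=np.array([np.sin(a),-np.cos(a),0]);o=np.array([.5365,-.061,0])
for e in(0,-3.3,-8):
    t=np.radians(e);P=[o+y*(.195+r*np.cos(t))+[0,0,.098+r*np.sin(t)] for r in(0,.06,.137)]
    print(e,np.round((proj(C,P)-[290,185])*[720/170,593/140]).tolist())
E
```

```text
0 [[432.0, 325.0], [540.0, 364.0], [687.0, 418.0]]
-3.3 [[432.0, 325.0], [539.0, 370.0], [684.0, 431.0]]
-8 [[432.0, 325.0], [537.0, 377.0], [679.0, 448.0]]
```

View pics/p4.png

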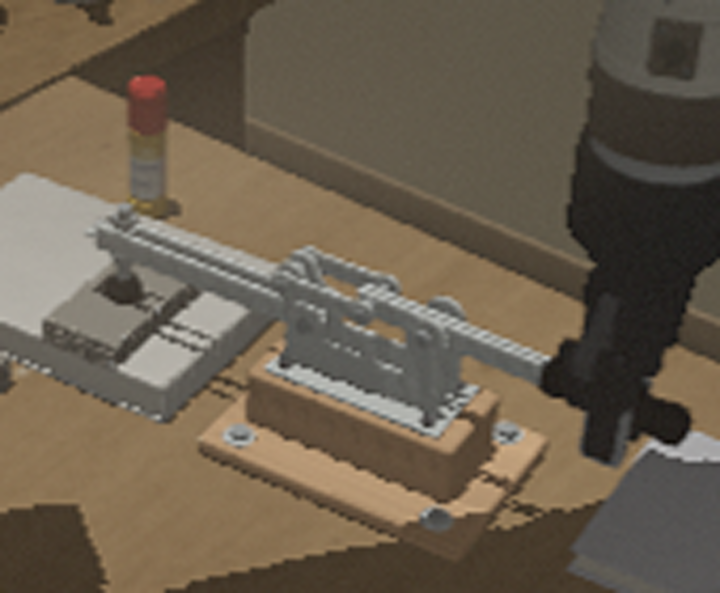

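The lever sleeve runs from (550,377) to (685,425), about level or slightly below. The foot at (125,290) is down on the packing, and the glue stick is standing. I'll let go, then press the sleeve from above with shut fingers to make sure the lever is home.

move_arm(
  moves=[
    [[0,0,0,0,60],[0,0,0,0,60],[0,0,0,0,60],[0,0,0.03,0,60],[0,0,0.07,0,60]],
  ],
)

```text
clock: 19.88
eef_pos: [0.5723, -0.3558, 0.1344]
tool_rot: [0.658, 0.753, -0.001, -0.002]
ft_force: [-0.1, -0.7, 0.1]
grip_width: 0.0512
grasp_force: 0.0
```

move_arm(
  moves=[
    [[0,0,0,0,0],[0,0,0,0,0],[0,0,0,0,0],[0,0,-0.01,0,0],[0,0,-0.02,0,0]],
  ],
)

```text
clock: 20.5
eef_pos: [0.5733, -0.3558, 0.1139]
tool_rot: [0.658, 0.753, -0.0, -0.001]
ft_force: [-0.9, -0.4, 0.8]
grip_width: -0.0003
grasp_force: 0.0
```

move_arm(
  moves=[
    [[0,0,-0.004,0,0],[0,0,-0.008,0,0],[0,0,-0.011,0,0],[0,0,-0.011,0,0]],
  ],
)

```text
clock: 21.0
eef_pos: [0.5738, -0.3561, 0.1046]
tool_rot: [0.658, 0.753, -0.0, -0.0]
ft_force: [-0.2, 0.4, 0.3]
grip_width: -0.0001
grasp_force: 0.0
```

move_arm(
  moves=[
    [[0,0,-0.002,0,0],[0,0,-0.004,0,0],[0,0,-0.006,0,0],[0,0,-0.006,0,0]],
  ],
)

```text
clock: 21.5
eef_pos: [0.5743, -0.3564, 0.1018]
tool_rot: [0.658, 0.753, 0.0, 0.001]
ft_force: [-3.3, 2.0, 11.3]
grip_width: -0.0001
grasp_force: 5.5
```

The sleeve top stops solid at z=0.102 under 11 N. That matches the home position (0.098-0.006+0.010), so I'll back off and hand in.

move_arm(
  moves=[
    [[0,0,0.03,0,0],[0,0,0.08,0,0],[0,0,0.13,0,0],[0,0,0.13,0,0]],
  ],
)

```text
clock: 22.0
eef_pos: [0.5762, -0.3576, 0.2351]
tool_rot: [0.658, 0.753, 0.001, 0.006]
ft_force: [0.7, -0.7, -0.2]
grip_width: 0.0002
grasp_force: 0.0
```

```bash
python3 - <<'E'
from h import *
o=monitor.get_obs();print(o["eef_pos"],o["ft_force"]);print(job.job_done())
E
```

```text
[ 0.57616612 -0.35758402  0.23505875] [ 0.72753426 -0.66729405 -0.15853031]
the job is handed in; nothing more can be done
None
```

The 10 mm and 5 mm packing pieces are stacked flat on the thick book under the foot, the lever is home against its stop, and the job was handed in at about 22 s; no verdict came back.

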